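# Swap which kit box is open on the press desk

## Robot

A 6-joint arm with a two-finger parallel gripper is mounted at the origin on the work surface. World frame = base frame: x ahead of the robot, y to its left, z up, the work surface at z = 0. Lengths are in m, angles in rad, forces in N, time in s.
With the tool pointing down it reaches from about 0.275 to 0.875 m from the base axis. Payload 12.5 kg.
Tool frame: the origin (TCP) lies on the centre line of the jaws, within the pads' length; the fingertips stand r.finger_overhang ahead of it and the grasp point (between the pads) lies 3 mm ahead of it (r.finger_overhang is the distance from the TCP to the fingertips, in m); z points along the fingers, y is the direction in which the jaws open and shut (so a half turn about z gives the same grasp; the last joint's range is limited). The gripper opens to 85 mm and grips with 20 to 120 N. Pads are 22 mm wide; open, the fingers measure 114 mm over their backs; the gripper's body (76 mm by 85 mm) begins 54 mm behind the grasp point. The pads swing forward as they close: fully open they stand 13 mm farther back than shut.
Start: joints at [1.168, 0.351, 1.652, -0, 1.139, -0.085], TCP at [0.172, 0.522, 0.253] pointing down, gripper open.
Joint ranges: [-2.75, 2.75], [-0.79, 2.1], [0.01, 2.65], [-1.57, 4.71], [0.07, 3.14], [-2.87, 2.87]. Speed limits (rad/s): [2.22, 2.22, 2.79, 3.14, 3.14, 3.14].

## Interface

Orientations are given as a unit quaternion [x, y, z, w].
In Python, from cell import r, optics gives the robot as it stands. The module is installed in compiled form; this text tells all that it offers. Calls block until the motion is done:
- r.move_to(position, orientation): joint-space move of the TCP to a pose.
- r.move_linear(position, rot=None, vel=0.15): straight line of the TCP; rot=None keeps the orientation; vel is the mean speed in m/s.
- r.set_joints(angles): joint-space move.
- r.set_gripper(opening, squeeze=None): opening from 0.0 (shut) to 1.0 (fully open); squeeze is the grip in N (None keeps the last); returns when the fingers have stopped.
- r.sleep(seconds).
- r.inverse_kinematics(position, orientation): joint angles nearest the present ones, or None.
- optics.get_image(name): name is "side" or "top" or "wrist"; returns a dict with "pixels" (420x560x3 uint8, red, green, blue), "depth" (420x560 float32, m along the optical axis (not along the pixel's ray), 0 where there is no reading), "fx", "fy", "cx", "cy" (pixels), "camera_from_world" (4x4, takes a point from world to camera coordinates); the wrist camera has in their place "mount" (4x4, takes a point from camera to tool coordinates, whose origin is the TCP and whose axes are the flange's). Camera axes: x right, y down, z forward; pixel columns grow to the right and rows downward; lengths in m; the calibration is good to about 2 mm. A picture is of the moment at which its call begins: read the wrist's pose just before it.
A pose or a line that the arm cannot do raises r.PlanningError and nothing moves.
- r.hand_in(): hands the job in, once; it reports no verdict.
Readings, each from a call of its own:
- r.current_t(): time.
- r.current_q(): joint angles.
- r.current_qvel(): joint speeds.
- r.current_effort(): joint torques, N m.
- r.current_tool_pos(): TCP position.
- r.current_ee_rot(): TCP orientation.
- r.current_contact_force(): force on the tool from outside, world axes, zero at the start.
- r.current_torque(): the same for the moment, N m.
- r.current_opening(): opening from 0.0 (shut) to 1.0 (fully open).
Only numpy, scipy, OpenCV 4.12 (cv2) and the standard library are available. Lean on these libraries where they do the work, as an engineer would, in place of code of your own. Each camera call takes 0.05 s, during which the arm holds its last target. There are 200 camera calls.

## Task

The press desk is done with the spare batteries and needs the memory cards: push down the lid of the blue-lidded kit box, which stands ajar, so that it latches shut, and push the shut lid of the yellow-lidded box in so that it springs ajar and stays so. The white-lidded box must be shut at the end, and all three lids free.

Things in the scene. Friction and masses are not known exactly. Their poses are not given: they have to be found in the camera images.
- yellow_lid (a joint): hinge of the yellow lid, rad: 0 = latched, top flush with the box's rim; 0.25 = sprung ajar; -0.074 = pressed in to its rigid stop. Starts at 0. All three lids alike: pressing a shut lid at its spot to the stop (8 mm below flush there) and letting go makes it spring ajar; pressing an ajar lid to the same stop and letting go latches it. Stopping more than 1 mm short of the stop may not work.
- blue_lid (a joint): hinge of the blue lid, values and latch as for the yellow lid; starts sprung ajar, at about 0.24. On each lid the spring resists with 2 to 5 N at the spot until the stop; press slowly (under 50 mm/s).
- white_lid (a joint): hinge of the white lid, values and latch as for the yellow lid; starts at 0. The three boxes are black, fixed to the desk, 165 x 110 x 85 mm high, open side up, with a 152 x 97 x 10 mm coloured lid inset between 5 mm walls and hinged along the short side nearest the robot.
- yellow_lid_pad (a point): centre, on the top face, of the black 26 mm press spot on the yellow lid, moving with it: on the lid's middle line, 112 mm from the hinge, 36 mm from the free edge. x points from hinge to free edge (roughly away from the robot), y along the hinge, z out of the lid's top. About 85 mm above the desk when latched, 112 mm when ajar.
- blue_lid_pad (a point): centre, on the top face, of the black 26 mm press spot on the blue lid, moving with it: on the lid's middle line, 112 mm from the hinge, 36 mm from the free edge. x points from hinge to free edge (roughly away from the robot), y along the hinge, z out of the lid's top. About 85 mm above the desk when latched, 112 mm when ajar.

How it is judged:
By the outcome, as a careful person would: the job done as asked, in the order asked, and still so for the second after the job is handed in, with the robot touching nothing.
It also fails if it takes over 35 s, if anything falls off the work surface, if the arm or the gripper's body presses on something with over 40 N, if the wrist force passes 120 N, or if a joint passes its speed limit or range.

## Working session

There is one attempt and no reset: what is moved stays moved. The work goes in short steps, each a Python script; the robot and the scene stay as the last script left them, time stands still between calls to the robot, and variables do not carry over. Pictures are saved under pics/ and viewed, on a budget of 10 in all, crops included, one or two more only if the job needs it, and the job is handed in when it is done.

```bash
mkdir -p pics
python3 - <<'E'
from cell import r, optics
import cv2, numpy as np, pickle
print(r.current_t(), r.finger_overhang, r.current_tool_pos(), r.current_ee_rot(), r.current_opening())
for n in("top","side"):
    d=optics.get_image(n); pickle.dump(d,open(n+".pkl","wb"))
    cv2.imwrite(f"pics/{n}0.png",d["pixels"][:,:,::-1]); print(n,d["fx"],d["camera_from_world"])
E
```

```text
0.0 0.022 [0.1717299  0.52218253 0.25275549] [ 1.58247927e-01  9.87399234e-01 -5.72001318e-04 -1.39395102e-04] 0.9995699916183071
top 416.64451382653533 [[-0.01113791 -0.99935073  0.03426458  0.00103665]
 [-0.98246668  0.00455927 -0.18638252  0.51858726]
 [ 0.18610528 -0.03573972 -0.98187957  0.82423117]
 [ 0.          0.          0.          1.        ]]
side 411.2329761943973 [[ 0.99501476 -0.0991764   0.01047264 -0.46449708]
 [-0.06234583 -0.70056582 -0.71085901  0.11745954]
 [ 0.07783721  0.70666228 -0.70325656  0.93510486]
 [ 0.          0.          0.          1.        ]]
```

View pics/top0.png

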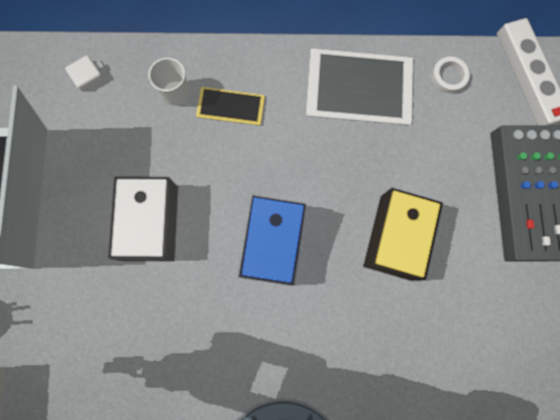

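View pics/side0.png

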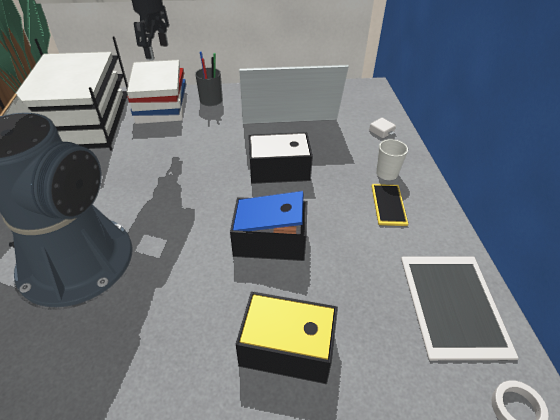

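The top view shows the spots at white (140,197), blue (276,220, lid ajar) and yellow (413,214). White and yellow are shut.

```bash
cat > h.py <<'E'
import cv2, numpy as np
def toworld(d,u,v,z=None,h=None):
    T=np.linalg.inv(d["camera_from_world"]); ray=np.array([(u-d["cx"])/d["fx"],(v-d["cy"])/d["fy"],1.])
    if h is not None:
        w=T[:3,:3]@ray; z=(h-T[2,3])/w[2]
    return T[:3,:3]@(ray*z)+T[:3,3]
HSV={"blue":((100,120,60),(125,255,255)),"yellow":((20,90,90),(35,255,255)),"white":((0,0,180),(180,40,255))}
def lids(d,names=HSV,area=900):
    hsv=cv2.cvtColor(d["pixels"],cv2.COLOR_RGB2HSV); out={}
    for n in names:
        m=cv2.inRange(hsv,*HSV[n])
        cs,hi=cv2.findContours(m,cv2.RETR_CCOMP,cv2.CHAIN_APPROX_NONE)
        for i,c in enumerate(cs):   # lid = coloured blob with one round hole of spot size
            if hi[0][i][3]>=0 or cv2.contourArea(c)<area: continue
            for j,k in enumerate(cs):
                if hi[0][j][3]==i and 30<cv2.contourArea(k)<500:
                    u,v=np.mean(k[:,0],0); z=np.median(d["depth"][int(v)-2:int(v)+3,int(u)-2:int(u)+3])
                    rect=cv2.minAreaRect(c)
                    out.setdefault(n,[]).append((u,v,z,rect,cv2.boxPoints(rect)))
    return out
E
python3 - <<'E'
import pickle
from h import *
np.set_printoptions(precision=4,suppress=True)
for n in("top","side"):
    d=pickle.load(open(n+".pkl","rb"))
    for k,l in lids(d).items():
        for u,v,z,rc,bp in l:
            print(n,k,round(u,1),round(v,1),"depth",toworld(d,u,v,z),"h.085",toworld(d,u,v,h=.085),".112",toworld(d,u,v,h=.112))
            if n=="top":
                B=np.array([toworld(d,*p,h=.085) for p in bp]); B=B[np.argsort(B[:,0])]; a=(B[2]+B[3]-B[0]-B[1])/2
                print("  yaw",np.arctan2(a[1],a[0]),"len",np.linalg.norm(a), "centre",B.mean(0))
# tall things over the workspace
d=pickle.load(open("top.pkl","rb")); T=np.linalg.inv(d["camera_from_world"])
v,u=np.mgrid[0:420,0:560]; z=d["depth"]
P=np.stack([(u-d["cx"])/d["fx"]*z,(v-d["cy"])/d["fy"]*z,z],-1)@T[:3,:3].T+T[:3,3]
P=P[z>0]; Q=P[P[:,2]>.1]
for y0 in np.arange(-.6,.7,.1):
    q=Q[(Q[:,1]>=y0)&(Q[:,1]<y0+.1)&(Q[:,0]>.2)]
    if len(q): print(round(y0,1),len(q),"zmax",q[:,2].max(),"x",q[:,0].min(),q[:,0].max())
E
```

```text
top blue 275.3 219.7 depth [0.4804 0.0112 0.1136] h.085 [0.4849 0.0106 0.085 ] .112 [0.4807 0.0112 0.112 ]
  yaw -0.1616998417847199 len 0.15767539382650617 centre [0.4463 0.0165 0.085 ]
top yellow 412.5 213.5 depth [ 0.4956 -0.2666  0.0866] h.085 [ 0.4958 -0.2671  0.085 ] .112 [ 0.4912 -0.2574  0.112 ]
  yaw -0.3101334509086221 len 0.16046585439939529 centre [ 0.4571 -0.2551  0.085 ]
top white 140.0 196.5 depth [0.5328 0.2791 0.0867] h.085 [0.5332 0.2796 0.085 ] .112 [0.5274 0.2714 0.112 ]
  yaw -0.0007298466090954578 len 0.15508319454705538 centre [0.4922 0.2804 0.085 ]
top white 547.0 87.7 depth [ 0.7943 -0.6155  0.0402] h.085 [ 0.7716 -0.5822  0.085 ] .112 [ 0.7579 -0.5621  0.112 ]
  yaw 0.2925826502375958 len 0.24459756626097756 centre [ 0.817  -0.5645  0.085 ]
top white 537.4 66.4 depth [ 0.8466 -0.5993  0.041 ] h.085 [ 0.8217 -0.5674  0.085 ] .112 [ 0.8064 -0.5478  0.112 ]
  yaw 0.2925826502375958 len 0.24459756626097756 centre [ 0.817  -0.5645  0.085 ]
top white 527.5 45.6 depth [ 0.8998 -0.583   0.0402] h.085 [ 0.8717 -0.5514  0.085 ] .112 [ 0.8547 -0.5323  0.112 ]
  yaw 0.2925826502375958 len 0.24459756626097756 centre [ 0.817  -0.5645  0.085 ]
side blue 285.3 207.3 depth [0.4778 0.0114 0.1121] h.085 [0.4813 0.0386 0.085 ] .112 [0.4778 0.0115 0.112 ]
side yellow 310.2 327.9 depth [ 0.4924 -0.2661  0.0849] h.085 [ 0.4924 -0.2661  0.085 ] .112 [ 0.4885 -0.2808  0.112 ]
side white 293.8 143.7 depth [0.5307 0.2805 0.0849] h.085 [0.5307 0.2804 0.085 ] .112 [0.5252 0.2434 0.112 ]
-0.1 838 zmax 0.12419485844799716 x 0.41906069533550444 0.5139930802409328
-0.0 1424 zmax 0.12430938021326055 x 0.42513674274896407 0.5226750069560652
0.4 4130 zmax 0.21599339402171758 x 0.3965845671002356 0.7076664001930959
```

```bash
cat >> h.py <<'E'
from scipy.spatial.transform import Rotation as R
def down(yaw): return (R.from_euler("z",yaw+np.pi)*R.from_euler("x",np.pi)).as_quat()
def press(r,x,y,z0,limit=14,zmin=.092):
    """from above, lower in steps until the rigid stop shows in the force; z0 = TCP height just above the lid"""
    r.move_linear([x,y,z0]); f0=np.array(r.current_contact_force())[2]; z=z0; log=[]
    while z>zmin:
        z-=.003 if z>.106 else .0007
        r.move_linear([x,y,z],vel=.03); f=r.current_contact_force()[2]-f0
        log.append((round(z,4),round(float(r.current_tool_pos()[2]),4),round(float(f),1)))
        if f>limit: break
    r.sleep(.15); print("t",r.current_t(),"f0",f0,log, r.current_contact_force()-0)
    r.move_linear([x,y,.2],vel=.08)
E
python3 - <<'E'
from cell import r, optics
from h import *
p=np.array(r.current_tool_pos()); r.move_linear([p[0],p[1],.32],vel=.2)
r.set_gripper(0.0)
r.move_to([.482,.0108,.2],down(-.16)); print(r.current_t(),r.current_q(),r.current_opening(),r.current_contact_force())
press(r,.482,.0108,.140)
print(r.current_t())
d=optics.get_image("side"); cv2.imwrite("pics/side1.png",d["pixels"][:,:,::-1])
for k,l in lids(d).items():
    for u,v,z,*_ in l: print(k,toworld(d,u,v,z))
E
```

```text
3.5333 [-7.30275261e-02  2.96398495e-01  1.87714085e+00  1.11470393e-04
  9.67778991e-01 -1.48460211e+00] 0.0007683744575452867 [0.17537814 0.86458735 0.28966289]
t 9.4833 f0 -0.24226750418622728 [(0.137, 0.1376, 1.3), (0.134, 0.1341, 2.9), (0.131, 0.1309, 1.7), (0.128, 0.1278, 1.8), (0.125, 0.1248, 2.6), (0.122, 0.1219, 2.5), (0.119, 0.1189, 2.5), (0.116, 0.1158, 1.7), (0.113, 0.1129, 2.7), (0.11, 0.1098, 2.3), (0.107, 0.1069, 3.6), (0.104, 0.1039, 3.4), (0.1033, 0.1033, 3.1), (0.1026, 0.1026, 3.5), (0.1019, 0.1019, 3.8), (0.1012, 0.1012, 4.5), (0.1005, 0.1005, 3.7), (0.0998, 0.0998, 4.4), (0.0991, 0.0992, 5.9), (0.0984, 0.0988, 11.9), (0.0977, 0.0984, 16.7)] [-1.90021489 -0.83312557 16.88763751]
10.9083
blue [0.48313164 0.01083383 0.08492706]
yellow [ 0.49234146 -0.26729499  0.08609322]
white [-0.08677528 -0.12912314 -0.00227597]
white [ 0.64673666 -0.39338785 -0.00251431]
white [ 0.59303715 -0.3893773  -0.00151491]
white [ 0.83564857 -0.40631955 -0.00185275]
white [ 5.50647830e-01 -3.75239822e-01 -5.46868393e-04]
white [ 0.3513982  -0.34956903 -0.00065027]
white [ 0.29668087 -0.34
[... 1650 characters left out ...]
[ 0.18770483 -0.19723582 -0.00169037]
white [ 7.19032128e-01 -2.27668461e-01 -3.23201447e-04]
white [ 0.63393812 -0.2217537  -0.00211604]
white [ 0.67108079 -0.21667872 -0.00134872]
white [ 0.62260022 -0.1909468  -0.00239768]
white [ 0.61008424 -0.17545289 -0.00234371]
white [ 0.58356516 -0.1782577  -0.00208737]
white [ 0.72702173 -0.17998779  0.00132446]
white [ 0.91744619 -0.17457957 -0.00187575]
white [ 0.62316067 -0.13968424 -0.00143876]
white [ 0.14339133 -0.08491556 -0.00155198]
white [ 0.20834915  0.24765259 -0.00150919]
white [ 0.66915209  0.24640888 -0.00191216]
white [0.82038824 0.25495436 0.07153311]
white [0.8271497  0.40149095 0.02038047]
white [0.07212538 0.55677884 0.1034543 ]
```

View pics/side1.png

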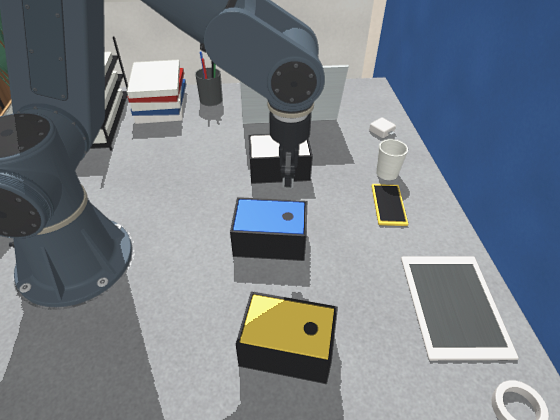

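Blue is flush, with its spot at (288,216) and z = 0.085. Yellow is untouched, with its spot at (310,328). I'll press yellow next.

Run:
```python
from cell import r, optics
from h import *
r.move_to([.4945,-.2668,.2],down(-.31))
press(r,.4945,-.2668,.112)
r.move_to([.35,-.12,.33],down(-.31)); print(r.current_t(),r.current_contact_force())
for n in("side","top"):
    d=optics.get_image(n); cv2.imwrite(f"pics/{n}2.png",d["pixels"][:,:,::-1])
    for k,l in lids(d,("blue","yellow")).items():
        for u,v,z,*_ in l: print(n,k,u,v,toworld(d,u,v,z))
    c=d["camera_from_world"]@[.532,.28,.085,1]; u,v=c[:2]/c[2]*[d["fx"],d["fy"]]+[d["cx"],d["cy"]]
    print(n,"white",u,v,toworld(d,u,v,d["depth"][int(v),int(u)]))
```

```text
t 16.6667 f0 0.7326021306816374 [(0.109, 0.1095, -1.1), (0.106, 0.1064, 1.8), (0.1053, 0.1055, 3.1), (0.1046, 0.1046, 2.5), (0.1039, 0.1038, 2.2), (0.1032, 0.1031, 2.6), (0.1025, 0.1025, 2.4), (0.1018, 0.1018, 4.0), (0.1011, 0.101, 3.1), (0.1004, 0.1003, 2.2), (0.0997, 0.0997, 2.2), (0.099, 0.099, 3.4), (0.0983, 0.0987, 9.0), (0.0976, 0.0984, 13.0), (0.0969, 0.098, 18.0)] [-2.89741102  1.0254566  18.48181679]
19.0667 [ 0.45291254 -0.02929581 -0.88892201]
side blue 287.46666666666664 215.96666666666667 [0.48315186 0.01098251 0.08477238]
side yellow 308.44736842105266 319.55263157894734 [ 0.48788195 -0.26489703  0.11200476]
side white 294.31107460626885 143.74478915561718 [0.53199342 0.27995601 0.08503214]
top blue 275.3636363636364 219.21212121212122 [0.48552715 0.01042978 0.08673059]
top white 139.81059628648825 197.05443531427173 [0.53154506 0.27934852 0.08712334]
```

View pics/side2.png

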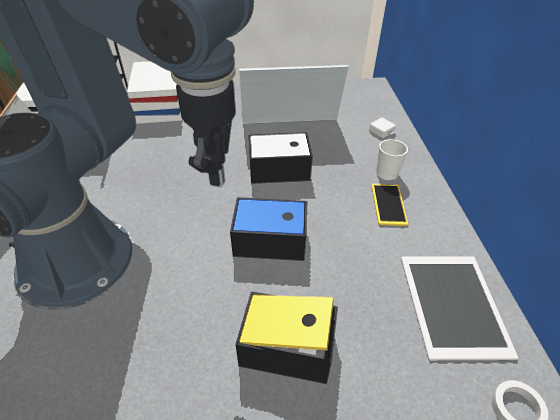

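View pics/top2.png

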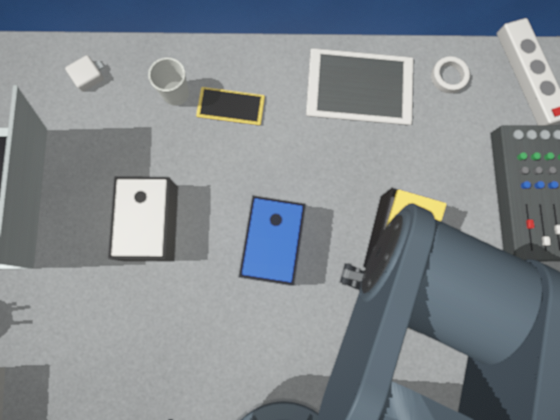

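Yellow is ajar, with its spot at (308,320) in the side view and z = 0.112. Blue and white are flush at 0.085, and the arm is clear in the air.

```bash
python3 -c "
from cell import r
r.sleep(.5); print(r.current_t()); r.hand_in()"
```

```text
19.6667
the job is handed in; nothing more can be done
```

The job is done and handed in at 19.7 s. With the gripper shut, I pressed the blue lid to its stop first, so that it latched. I then pressed the yellow lid to its stop, and it sprang ajar.

- **Lid heights:** in the last side-camera check, the blue spot was at 0.085 m (latched), yellow at 0.112 m (ajar) and white at 0.085 m (shut, never touched). The top camera read blue and white about 2 mm higher, which is within the calibration error. The arm hid the yellow spot from the top camera, so yellow's state rests on the side view alone.
- **Forces:** the presses peaked at about 17 N on blue and 18.5 N on yellow.
- **Clear of the lids:** the arm was parked in the air, and both pictures show nothing touching the lids.

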